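# Draw the blind plug out of the manifold with a screw-in puller

### The job

Take the puller rod from its wooden stand, screw it clockwise all the way down into the tapped square plug in the manifold block, and pull the plug straight up out of its pocket by the puller, without ever gripping the plug itself. Set the plug, with the puller still screwed in it, upright and gently in the middle of the round steel pan and let go. Do not knock over the ink bottle.

Things in the scene. Friction and masses are not known exactly. Their poses are not given: they have to be found in the camera images.
- puller: Puller rod, 118 mm tall, 0.18 kg, upright in the stand's bore. Origin at the centre of its lower tip, z up along it. Nose 14 mm in diameter up to z 28 mm (tapered to 7 mm over the lowest 8 mm), shaft 16 mm up to z 82 mm, collar 28 mm to z 86 mm, then the head. Let go in the thread, it stays, leaning up to about 5 degrees.
- puller_head (a point): Centre of the puller's black square head, 24 x 24 mm, 32 mm high, 102 mm above the rod's tip; flats face the rod's own x and y axes. Grip any pair of flats. Turning by more than a quarter may need a regrasp on the next pair.
- puller_lugs (a point): Point on the rod's axis 28 mm above its tip, middle of the two thread lugs: the ends of a 5 mm round cross pin along the rod's own x axis, 30.6 mm tip to tip.
- stand: Fixed wooden stand, 70 x 70 x 34 mm, origin at the centre of its underside; a 15.5 mm bore, 30 mm deep, in the middle of its top; the puller's lugs rest on the top. It and the pan may have swapped sides.
- manifold: Fixed grey metal block, 100 x 100 mm, 76 mm high (116 mm flange at its foot, two hose barbs on its +x side), origin at the centre of its underside. A vertical 54 mm square pocket in its middle, floor 10 mm above the origin, holds the plug. Two sprung seals inside drag on the plug with up to about 11 N until it is raised about 26 mm.
- plug: Steel plug, 52 x 52 mm, 62 mm high, 0.30 kg, origin at the centre of its underside, axes parallel to the block's at the start. It sits on the pocket floor, its top 4 mm below the block's top, and cannot turn in the pocket. In its top: a thread cavity, 32 mm in diameter and 19 mm deep, then a 16 mm pilot bore down to 12 mm above the origin.
- plug_mouth (a point): Centre of the plug's top, 62 mm above its origin. Two-start right-hand thread, lead 22 mm a turn, 2 mm axial play, 19 mm free between the ridges. The ridges begin at the top on the plug's own +y and -y sides and run down clockwise seen from above. The lugs slide down on them as the rod is turned clockwise under light pressure.
- plug_seat (a point): Where the puller's tip is when fully screwed in, 17.2 mm above the plug's origin. The tip is 18.3 mm higher with the lugs on the ridges' beginnings (at +y and -y), and 7.3 mm higher half a turn later, where the lugs pass under the beginnings and the thread starts to hold. A third of a turn more reaches the bottom; 30 degrees beyond, it jams.
- pan: Fixed round steel pan, 169 mm in diameter, origin at the centre of its underside; its flat surface lies 2 mm above the origin.
- bottle: Dark ink bottle, 44 mm in diameter, 90 mm high, loose, standing behind the work; origin at the centre of its underside.
There are look-alikes about, which are no part of the job. What is shaped like the puller but pink is not meant.

How it is judged:
By the outcome, as a careful person would: the job done as asked, in the order asked, and still so for the second after the job is handed in, with the robot touching nothing.
It also fails if it takes over 72 s, if anything falls off the work surface, if the arm or the gripper's body presses on something with over 40 N, if the wrist force passes 120 N, or if a joint passes its speed limit or range.

### The arm

A 6-joint arm with a two-finger parallel gripper is mounted at the origin on a cart in front of the work surface, level with it; the furniture and walls round the work are solid. World frame = base frame: x ahead of the robot, y to its left, z up, the work surface at z = 0. Lengths are in mm, angles in rad, forces in N, time in s.
With the tool pointing down it reaches from about 275 to 725 mm from the base axis. Payload 15.9 kg.
Tool frame: the origin (TCP) lies at the very end of the fingers, on their centre line; the grasp point (between the pads) lies 19 mm behind it; z points along the fingers, y is the direction in which the jaws open and shut (so a half turn about z gives the same grasp; the last joint's range is limited). The gripper opens to 85 mm and grips with 20 to 120 N. Pads are 22 mm wide; open, the fingers measure 114 mm over their backs; the gripper's body (76 mm by 85 mm) begins 54 mm behind the grasp point. The pads swing forward as they close: fully open they stand 13 mm farther back than shut.
Start: joints at [1.296, 0.213, -0.034, 1.323, 0, 1.571], TCP at [135.671, 481.226, 231.306] pointing down, gripper open.
Joint ranges: [-2.98, 2.98], [-0.74, 1.72], [-1.14, 1.35], [-2.1, 2.04], [-1.57, 1.44], [-3.14, 3.14]. Speed limits (rad/s): [1.89, 1.89, 2.39, 2.57, 3.14, 3.14].

### API

Orientations are given as a unit quaternion [w, x, y, z].
In Python, from bench import arm, grab_frame gives the robot as it stands.
- The arm moves only by the tool apply_moves, never from a script. Its argument "series" is text: rows parted by semicolons, each of 5 numbers parted by spaces: the gripper's target within -1 to 1 (shut at 1, half-way at 0, fully open at -1), then the shift along the tool's x, y, z in cm, then the turn about the tool's z in degrees. A call has 1 to 10 rows; each row is the pose to reach, as a shift and turn from the pose commanded when the call began, along the tool's axes at that moment; what a row does not reach only later rows make up. A row lasts 1/10 s, in which the tool goes at most 50 mm and 8.59 degrees, less where a joint would pass 70% of its speed; a pose out of reach is approached as far as the arm can. A call with a gripper value outside its range is refused whole. The fingers move at their own pace and stop on an object; the grip force is fixed at half the most. Time passes only in rows, so rows that repeat a pose let the fingers close. It gives the time, the measured TCP pose, the force and the opening at its end, in the units of the state.
- arm.get_state(): the state, without advancing time (a new reading comes with each control period).
- grab_frame(name): name is "side" or "top" or "wrist"; returns a dict with "color" (480x640x3 uint8, red, green, blue), "fx", "fy", "cx", "cy" (pixels), "rvec" (rotation vector, rad) and "tvec" (3), from world to camera coordinates, as OpenCV has them; the wrist camera has in their place "mount" (4x4, takes a point from camera to tool coordinates, whose origin is the TCP and whose axes are the flange's). Camera axes: x right, y down, z forward; pixel columns grow to the right and rows downward; lengths in mm; the calibration is good to about 2 mm. A picture is of the moment at which its call begins: read the wrist's pose just before it. There is no depth.
- arm.sign_off(): hands the job in, once; it reports no verdict.
The state is a dict: "time": time; "joints": joint angles; "joint_velocities": joint speeds; "tau": joint torques, N m; "ee_pos": TCP position; "orientation": TCP orientation; "force": force on the tool from outside, world axes, zero at the start; "moment": the same for the moment, N m; "grip_width": finger opening in mm.
Only numpy, scipy, OpenCV 4.12 (cv2) and the standard library are available. Lean on these libraries where they do the work, as an engineer would, in place of code of your own. Each camera call takes 0.05 s, during which the arm holds its last target.

## Working session

There is one attempt and no reset: what is moved stays moved. The work goes in short steps, Python scripts to look and compute and a tool call to move; the robot and the scene stay as the last step left them, time stands still between calls to the robot, and variables do not carry over. Pictures are saved under pics/ and viewed, and the job is handed in when it is done.

Besides the shell and the picture viewer there is one more tool, called after "Call:" by a JSON object that holds its "fn" and its "kwargs". apply_moves: Moves the arm, as the interface text tells. Its arguments: {"type":"object","properties":{"series":{"type":"string"}},"required":["series"]}

```bash
ls; mkdir -p pics
python3 - <<'E'
from bench import arm, grab_frame
import cv2
s=arm.get_state();print(s)
for n in("side","top","wrist"):
    f=grab_frame(n);cv2.imwrite(f"pics/{n}0.png",f["color"][:,:,::-1]);print(n,{k:v for k,v in f.items() if k!="color"})
E
```

```text
pics
{'time': 0.0, 'joints': array([ 1.29598136e+00,  2.13365562e-01, -3.50213076e-02,  1.32351625e+00,
        5.41847604e-05,  1.57084245e+00]), 'joint_velocities': array([ 4.68669489e-05, -1.46083355e-04,  7.35302932e-04, -2.45240527e-04,
        3.63869708e-05, -1.31393632e-03]), 'tau': array([-4.76691232e-03, -6.86169863e+01,  4.87108827e+01,  1.77058135e-02,
       -4.32775450e-04, -2.07886018e-05]), 'ee_pos': array([135.57824735, 480.92413993, 230.82646575]), 'orientation': array([-1.02626251e-04,  1.36998334e-01,  9.90571123e-01, -5.44472021e-04]), 'force': array([-0.21420721,  0.09522915,  0.75110148]), 'moment': array([ 2.49754175e-02, -8.60063029e-05,  4.28359891e-02]), 'grip_width': 85.44099723839761}
side {'fx': 480.83095323028874, 'fy': 480.83095323028874, 'cx': 321.346710603137, 'cy': 235.49730572361213, 'rvec': array([ 0.22789905, -2.73017904,  1.39696352]), 'tvec': array([512.18201602, 121.82592351, 922.46623829])}
top {'fx': 616.7679405163873, 'fy': 616.7679405163873, 'cx': 314.0327077186124, 'cy': 247.51563247122888, 'rvec': array([ 2.14945431, -2.21209211,  0.045187  ]), 'tvec': array([  63.96783291,  501.6600032 , 1535.70257558])}
wrist {'fx': 377.1568076901431, 'fy': 377.1568076901431, 'cx': 322.05843295645354, 'cy': 235.62331155634513, 'mount': array([[-1.02232231e-03, -9.64283505e-01, -2.64870301e-01,
         6.55746716e+01],
       [ 9.99999440e-01, -1.05808422e-03, -7.65877232e-06,
        -1.10822678e+00],
       [-2.72869857e-04, -2.64870160e-01,  9.64284047e-01,
        -1.42322155e+02],
       [ 0.00000000e+00,  0.00000000e+00,  0.00000000e+00,
         1.00000000e+00]])}
```

View pics/side0.png

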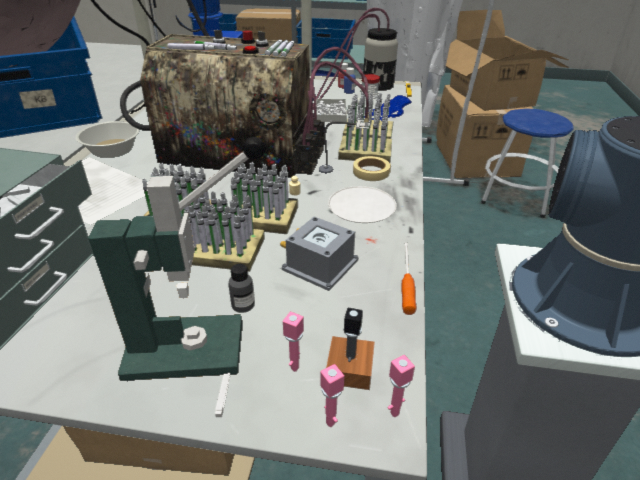

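View pics/top0.png

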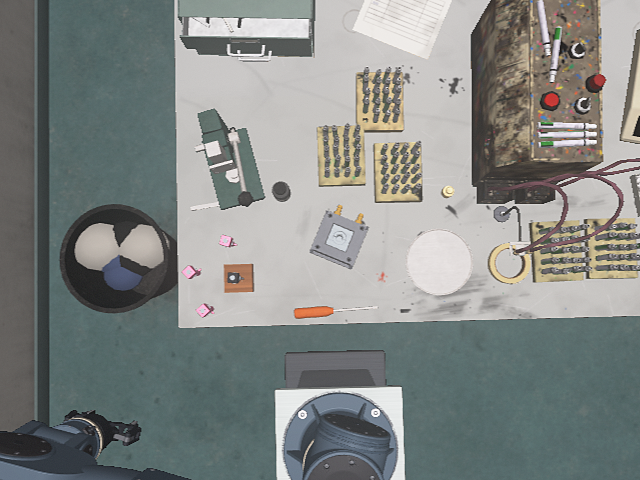

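View pics/wrist0.png

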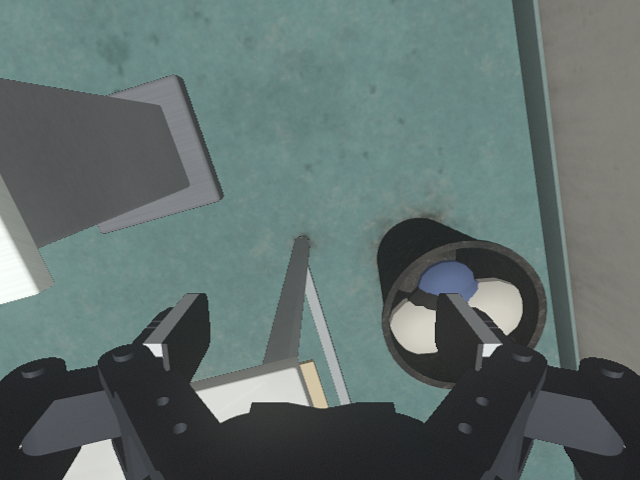

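Top view (up is +x, left is +y): stand with the black head at (238,278), manifold at (338,238), bottle at (281,190) and white disc (pan) at (440,262). Pink look-alikes are at (227,240), (191,271) and (205,310). Only the black-headed one in the wooden stand fits the description. Next I'll check enlarged crops.

```bash
cat > h.py <<'E'
import numpy as np, cv2
from scipy.spatial.transform import Rotation as R
from bench import arm, grab_frame
def cam(f,s=None):
    K=np.array([[f["fx"],0,f["cx"]],[0,f["fy"],f["cy"]],[0,0,1.]])
    if "mount" in f:
        w,x,y,z=s["orientation"];T=np.eye(4);T[:3,:3]=R.from_quat([x,y,z,w]).as_matrix();T[:3,3]=s["ee_pos"]
        C=np.linalg.inv(T@f["mount"]);return K,C[:3,:3],C[:3,3]
    return K,R.from_rotvec(f["rvec"]).as_matrix(),np.array(f["tvec"])
def unproj(c,uv,z):
    K,Rm,t=c;d=Rm.T@np.linalg.inv(K)@np.array([uv[0],uv[1],1.]);o=-Rm.T@t
    return o+d*(z-o[2])/d[2]
def proj(c,p):
    K,Rm,t=c;q=K@(Rm@np.asarray(p,float)+t);return q[:2]/q[2]
def crop(im,x0,y0,x1,y1,k,name):
    cv2.imwrite(name,cv2.resize(im[y0:y1,x0:x1,::-1],None,fx=k,fy=k,interpolation=cv2.INTER_CUBIC))
E
python3 - <<'E'
from h import *
t=cv2.imread("pics/top0.png")[:,:,::-1];s=cv2.imread("pics/side0.png")[:,:,::-1]
crop(t,180,190,380,310,4,"pics/c1.png")
crop(s,270,180,430,400,2.7,"pics/c2.png")
crop(t,370,220,490,310,5,"pics/c3.png")
E
```

```text
(no output)
```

View pics/c1.png

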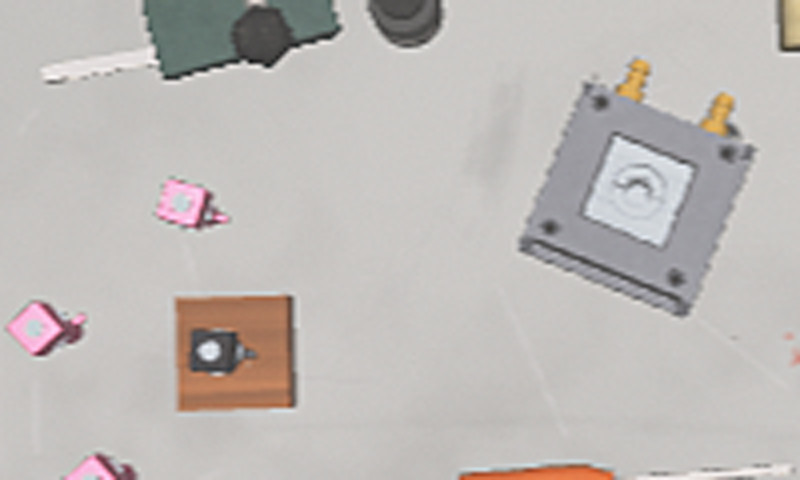

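View pics/c2.png

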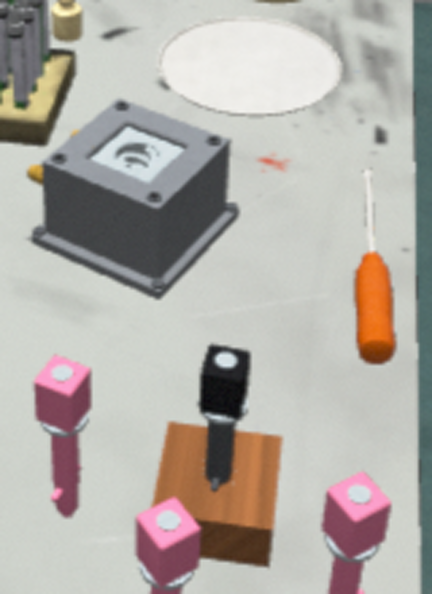

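View pics/c3.png

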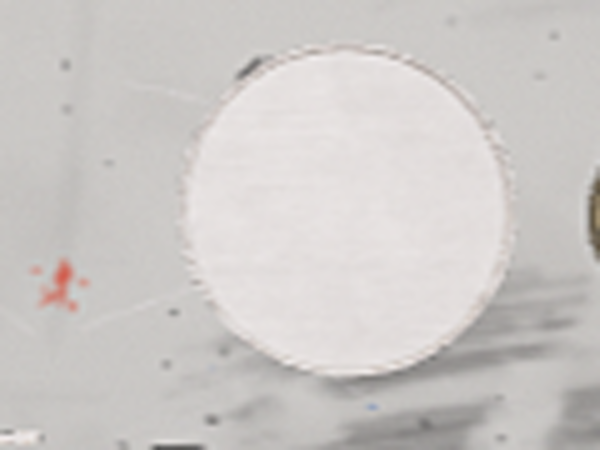

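Run:
```python
from h import *
f=grab_frame("top");c=cam(f);g=grab_frame("side");cs=cam(g)
def P(n,cc,uv,z): print(n,np.round(unproj(cc,uv,z),1))
C=lambda u,v:(180+u/4-.375,190+v/4-.375)
S=lambda u,v:(270+u/2.7,180+v/2.7)
P("headtop T",c,C(209,351),126.5);P("headtop S",cs,S(226,360),126.5)
q=[C(613,133),C(695,168),C(667,248),C(583,214)]
X=[unproj(c,p,74)for p in q]
print(np.round(X,1),np.mean(X,0),[np.linalg.norm(X[i]-X[i-1]) for i in range(4)])
e=[(X[1]-X[0])+(X[2]-X[3]),(X[3]-X[0])+(X[2]-X[1])]
for v in e: print(np.degrees(np.arctan2(v[1],v[0])))
X=[unproj(cs,S(*p),76)for p in [(121,124),(187,149),(160,186),(93,150)]]
print(np.round(X,1),np.mean(X,0),[np.linalg.norm(X[i]-X[i-1]) for i in range(4)])
P("stand",c,np.mean([C(176,296),C(294,295),C(295,408),C(178,410)],0),34)
for p in [C(176,296),C(294,295),C(295,408),C(178,410)]:P("standc",c,p,34)
for uv in [(370+185/5,262),(370+513/5,262),(440,220+44/5),(440,220+377/5)]:P("pan",c,uv,3)
P("bottle",c,(281,188),90)
for p in [(204,349),(250,349),(241,379)]:P("headcorner",cs,S(*p),126.5)
for p in [C(190,331),C(236,331),C(236,370),C(190,370)]:P("headcornerT",c,p,120)
print(R.from_quat(np.roll(arm.get_state()["orientation"],-1)).as_matrix().round(3))
```

```text
headtop T [432.3 241.3 126.5]
headtop S [432.2 241.6 126.5]
[[558.2   1.1  74. ]
 [535.5 -47.9  74. ]
 [487.5 -29.4  74. ]
 [509.6  20.7  74. ]] [522.69131925 -13.89111254  74.        ] [np.float64(52.477516227385415), np.float64(54.001621444824245), np.float64(51.41184189573609), np.float64(54.78629103142015)]
-114.350478455848
158.5043696863951
[[540.3 -43.3  76. ]
 [486.9 -19.9  76. ]
 [499.8  27.8  76. ]
 [554.7  -6.7  76. ]] [520.41458341 -10.56798903  76.        ] [np.float64(39.34688901030162), np.float64(58.29418502246964), np.float64(49.43242686492647), np.float64(64.87110089252124)]
stand [432.6 238.8  34. ]
standc [468.6 275.4  34. ]
standc [467.1 201.8  34. ]
standc [397.  202.7  34. ]
standc [397.8 275.5  34. ]
pan [ 460.6 -183.9    3. ]
pan [ 455.8 -348.7    3. ]
pan [ 542.2 -270.3    3. ]
pan [ 374.2 -263.5    3. ]
bottle [644.8 123.8  90. ]
headcorner [445.1 235.2 126.5]
headcorner [420.  230.9 126.5]
headcorner [422.7 254.4 126.5]
headcornerT [444.5 253.2 120. ]
headcornerT [443.7 226.1 120. ]
headcornerT [420.8 226.6 120. ]
headcornerT [421.6 253.7 120. ]
[[-0.962  0.271 -0.   ]
 [ 0.271  0.962 -0.   ]
 [-0.    -0.    -1.   ]]
```

Call:
{"fn": "apply_moves", "kwargs": {"series": "-1 -3 -1.3 -0.3 -2; -1 -8 -3.4 -0.7 -4; -1 -13 -5.5 -1.1 -6; -1 -18 -7.7 -1.5 -8; -1 -23 -9.8 -2 -11; -1 -28 -12 -2.5 -14; -1 -32.5 -14 -3 -15.7; -1 -35.1 -15 -3 -15.7; -1 -35.1 -15 -3 -15.7; -1 -35.1 -15 -3 -15.7"}}

```text
time: 1.25
ee_pos: [433.3, 240.8, 261.0]
orientation: [-0.0, 0.002, 1.0, -0.0]
force: [-1.0, 0.4, -0.1]
grip_width: 85.6
```

```bash
cat > look.py <<'E'
from h import *
import sys
def state():
    s=arm.get_state();Rm=R.from_quat(np.roll(s["orientation"],-1)).as_matrix()
    print("t",round(s["time"],2),"p",s["ee_pos"].round(1),"yawy",round(np.degrees(np.arctan2(Rm[1,1],Rm[0,1])),2),"zax",Rm[:,2].round(3),"j",np.degrees(s["joints"]).round(1),"F",s["force"].round(1),"M",s["moment"].round(2),"w",round(s["grip_width"],1));return s,Rm
if __name__=="__main__":
    s,Rm=state()
    for n in sys.argv[2:]:
        f=grab_frame(n);cv2.imwrite(f"pics/{n}{sys.argv[1]}.png",f["color"][:,:,::-1])
        np.savez(f"pics/{n}{sys.argv[1]}.npz",**{k:v for k,v in f.items()},ee_pos=s["ee_pos"],orientation=s["orientation"])
E
python3 look.py 1 wrist side
```

```text
t 1.25 p [433.3 240.8 261. ] yawy 89.81 zax [-0.001 -0.    -1.   ] j [29.1 11.6  1.5 80.   0.  29.2] F [-1.   0.4 -0.1] M [-0.05  0.06  0.06] w 85.6
```

View pics/wrist1.png

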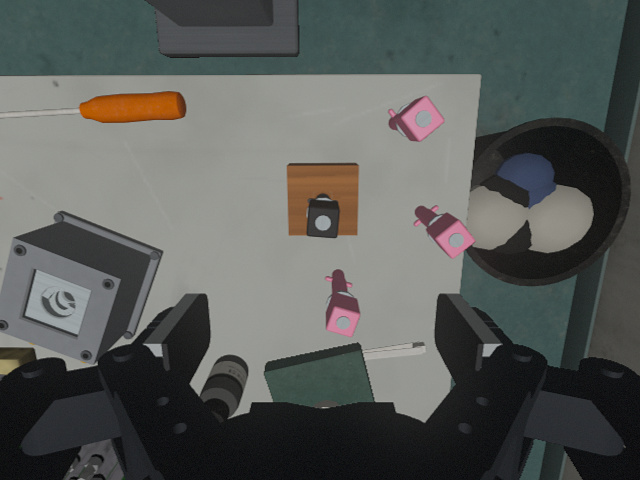

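Run:
```python
from h import *
t=cv2.imread("pics/wrist1.png")[:,:,::-1]
crop(t,280,155,365,245,6,"pics/c4.png")
crop(t,0,210,170,360,4,"pics/c5.png")
s=cv2.imread("pics/side1.png")[:,:,::-1];crop(s,310,290,400,400,5,"pics/c6.png")
```

```text
(no output)
```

View pics/c4.png

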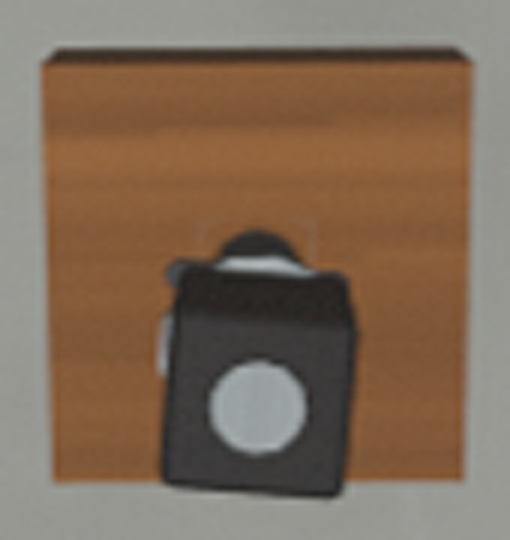

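View pics/c5.png

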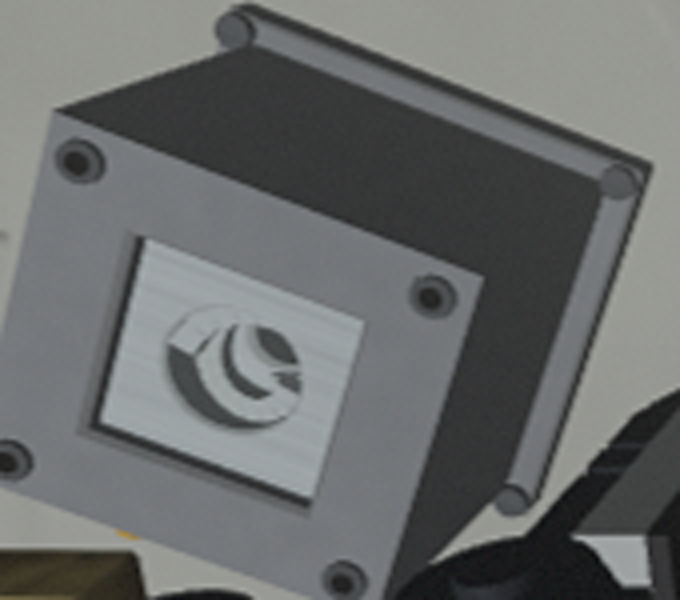

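View pics/c6.png

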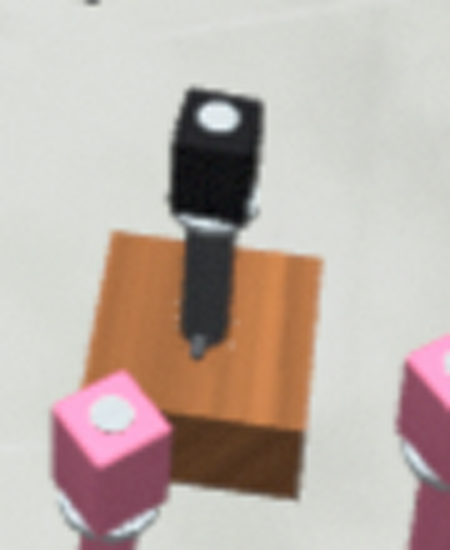

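Crop c4 shows the black puller head with its top centre at about wrist pixel (323,223). The visible lug at (309,200) points along world -y, so the lug axis yaw is about 86°. The plug's ridges appear in c5. Next I'll measure more closely.

Run:
```python
from h import *
d=dict(np.load("pics/wrist1.npz"));c=cam(d,d)
U=lambda u,v,z,k,x0,y0:unproj(c,(x0+(u+.5)/k-.5,y0+(v+.5)/k-.5),z)
h=lambda u,v,z:U(u,v,z,6,280,155)
print("headtop",h(258,408,126.5).round(1))
q=[h(183,318,126.5),h(352,328,126.5),h(340,498,126.5),h(165,487,126.5)]
print(np.round(q,1),np.mean(q,0).round(1))
for i in range(4):
    e=q[(i+1)%4]-q[i];print(np.linalg.norm(e).round(1),np.degrees(np.arctan2(e[1],e[0])).round(1))
print("stand",np.mean([h(42,64,34),h(472,64,34),h(464,480,34),h(53,480,34)],0).round(1), "lug",h(177,272,34+2.5).round(1))
m=lambda u,v,z:U(u,v,z,4,0,210)
q=[m(145,238,72),m(364,322,72),m(310,498,72),m(101,424,72)]
q=[m(137,236,76),m(366,322,76),m(310,512,76),m(80,432,76)]
print(np.round(q,1),np.mean(q,0).round(1))
for i in range(4):
    e=q[(i+1)%4]-q[i];print(np.linalg.norm(e).round(1),np.degrees(np.arctan2(e[1],e[0])).round(1))
e=m(483,276,76)-m(55,111,76);print("edge",np.linalg.norm(e),np.degrees(np.arctan2(e[1],e[0])))
b=[m(80,162,76),m(433,297,76),m(344,581,76),m(8,461,76)];print(np.mean(b,0).round(1))
for i in range(4):
    e=b[(i+1)%4]-b[i];print(np.linalg.norm(e).round(1),np.degrees(np.arctan2(e[1],e[0])).round(1))
```

```text
headtop [433.2 239.8 126.5]
[[421.6 230.5 126.5]
 [423.  251.5 126.5]
 [445.  250.2 126.5]
 [443.4 227.9 126.5]] [433.2 240.  126.5]
21.1 86.3
22.0 -3.6
22.3 -94.0
21.9 173.3
stand [432.9 239.9  34. ] lug [431.6 226.6  36.5]
[[487.6 -26.6  76. ]
 [509.2  22.6  76. ]
 [559.    0.7  76. ]
 [537.3 -50.5  76. ]] [523.3 -13.4  76. ]
53.8 66.3
54.4 -23.7
55.6 -112.9
55.2 154.3
edge 99.14316794728356 66.09417286376798
[523.9 -15.1  76. ]
82.2 66.1
82.2 -24.1
82.2 -113.7
82.4 155.9
```

Call:
{"fn": "apply_moves", "kwargs": {"series": "-0.2 0 -0.1 3 3.9; -0.2 0 -0.1 7.5 3.9; -0.2 0 -0.1 11.5 3.9; -0.2 0 -0.1 14.5 3.9; -0.2 0 -0.1 16.4 3.9; -0.2 0 -0.1 16.4 3.9; -0.2 0 -0.1 16.4 3.9"}}

```text
time: 2.05
ee_pos: [432.3, 241.4, 98.0]
orientation: [0.0, 0.034, 0.999, 0.0]
force: [1.0, -0.4, 0.9]
grip_width: 51.1
```

```bash
python3 look.py 2 wrist side
python3 - <<'E'
from h import *
t=cv2.imread("pics/wrist2.png")[:,:,::-1]
s=cv2.imread("pics/side2.png")[:,:,::-1]
a=cv2.resize(t[:,:,::-1],(440,330));b=cv2.resize(s[270:400,300:440,::-1],(355,330),interpolation=cv2.INTER_CUBIC)
cv2.imwrite("pics/m2.png",np.hstack([a,b]))
E
```

```text
t 2.05 p [432.3 241.4  98. ] yawy 86.15 zax [ 0.  0. -1.] j [ 29.2  15.4 -17.6  57.    0.   33. ] F [ 1.  -0.4  0.9] M [-0.01  0.03 -0.01] w 51.1
```

View pics/m2.png

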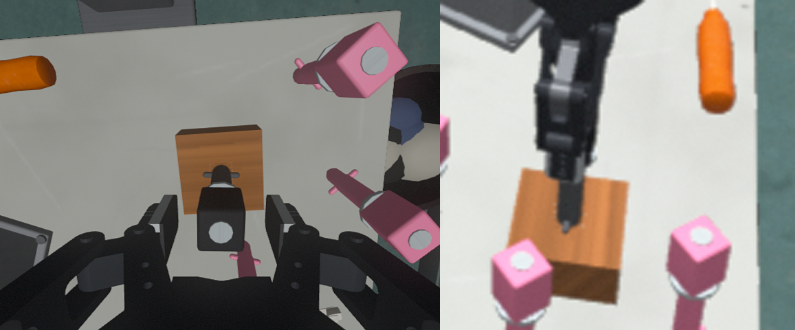

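Call:
{"fn": "apply_moves", "kwargs": {"series": "-0.2 0 0 0.2 0; 1 0 0 0.2 0; 1 0 0 0.2 0; 1 0 0 0.2 0; 1 0 0 0.2 0; 1 0 0 0.2 0; 1 0 0 0.2 0; 1 0 0 0.2 0"}}

```text
time: 2.95
ee_pos: [433.1, 240.7, 95.7]
orientation: [0.0, 0.034, 0.999, 0.0]
force: [-0.6, -0.0, 5.0]
grip_width: 23.0
```

```bash
python3 look.py 3 wrist
python3 - <<'E'
from h import *
t=cv2.imread("pics/wrist3.png")[:,:,::-1]
crop(t,200,150,440,360,3.2,"pics/c7.png")
E
```

```text
t 2.95 p [433.1 240.7  95.7] yawy 86.05 zax [ 0.001  0.    -1.   ] j [ 29.1  15.6 -17.8  56.6  -0.   33. ] F [-0.6 -0.   5. ] M [-0.23  0.14  0.  ] w 23.0
```

View pics/c7.png

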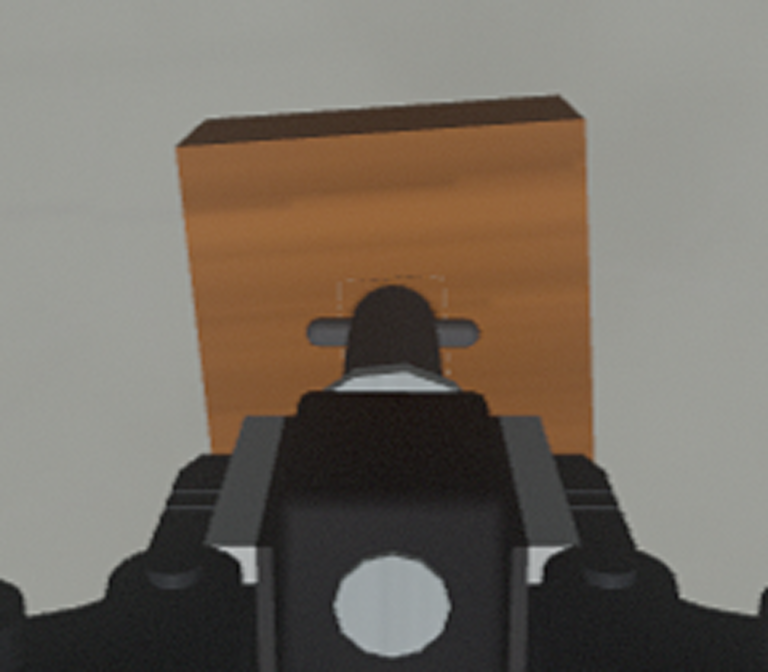

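Call:
{"fn": "apply_moves", "kwargs": {"series": "1 0 0 -1 0; 1 0 0 -3.5 0; 1 0 0 -7 -3; 1 -1 -3 -10 -8; 1 -3 -7 -11 -14; 1 -5 -11.5 -11 -20; 1 -7 -16 -11 -21; 1 -9 -20.5 -11 -21; 1 -10.5 -24 -11 -21; 1 -10.8 -24.8 -11 -21"}}

```text
time: 4.0
ee_pos: [524.1, -17.7, 205.6]
orientation: [-0.0, -0.147, 0.989, -0.0]
force: [-0.4, 0.5, -1.2]
grip_width: 23.1
```

Call:
{"fn": "apply_moves", "kwargs": {"series": "1 0 0 0 0; 1 0 0 0 0; 1 0 0 0 0"}}

```text
time: 4.3
ee_pos: [523.2, -13.0, 205.5]
orientation: [0.0, -0.149, 0.989, 0.0]
force: [0.6, 0.5, -1.5]
grip_width: 23.4
```

```bash
python3 look.py 4 wrist side top
python3 - <<'E'
from h import *
t=cv2.imread("pics/wrist4.png")[:,:,::-1]
crop(t,200,100,440,280,3.2,"pics/c8.png")
s=cv2.imread("pics/side4.png")[:,:,::-1];crop(s,260,130,380,290,4,"pics/c9.png")
E
```

```text
t 4.3 p [523.2 -13.  205.5] yawy 107.14 zax [-0.  0. -1.] j [ -1.4  15.3  -1.7  73.    0.  -18.6] F [ 0.6  0.5 -1.5] M [-0.   -0.02 -0.02] w 23.4
```

View pics/c8.png

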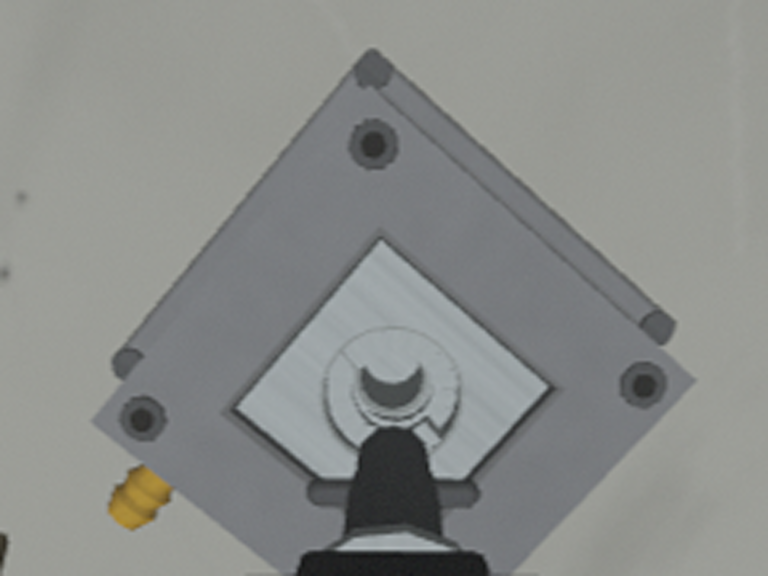

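View pics/c9.png

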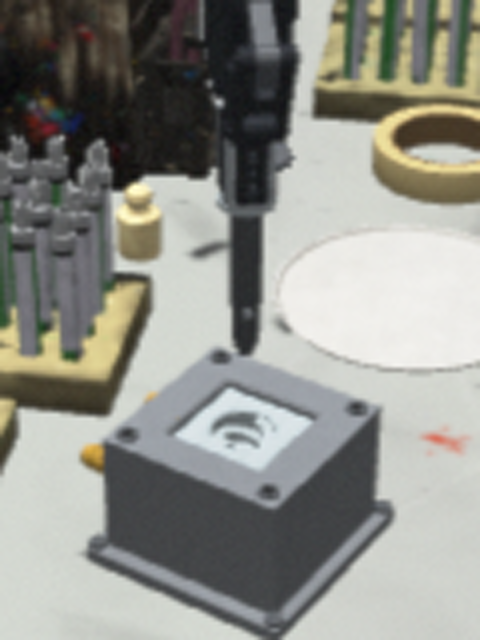

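Run:
```python
from h import *
d=dict(np.load("pics/wrist4.npz"));c=cam(d,d)
pt=lambda u,v:np.array((200+(u+.5)/3.2-.5,100+(v+.5)/3.2-.5))
U=lambda u,v,z:unproj(c,pt(u,v),z).round(1)
print("mouth",U(392.5,390,72),"bolts",U((142+643)/2,(418+384)/2,76),"plugLR mid",U(393.5,399,72), U(393.5,399,74))
e=U(643,384,76)-U(373,145,76);print(np.linalg.norm(e),np.degrees(np.arctan2(e[1],e[0])))
e=U(142,418,76)-U(373,145,76);print(np.linalg.norm(e),np.degrees(np.arctan2(e[1],e[0])))
print("step dir",[np.degrees(np.arctan2(*(U(*p,72)-U(392.5,390,72))[1::-1])) for p in [(430,420),(352,360)]])
p=d["ee_pos"]
print("lug expected px",proj(c,p-[0,0,59.2]),"seen",pt(394,493), "at that plane:",U(394,493,p[2]-59.2))
# tilt check via side cam
s=dict(np.load("pics/side4.npz"));cs=cam(s)
for z in (102,28,0): print(z,proj(cs,p-[0,0,87.2-z]))
S=lambda u,v:(260+u/4,130+v/4);print("tip seen",S(246,350),"lug",S(246,312),"mid collar",S(246,208))
print("mouth side",unproj(cs,S(244,428),72).round(1))
```

```text
mouth [522.1 -14.9  72. ] bolts [523.7 -14.4  76. ] plugLR mid [524.1 -14.   72. ] [523.7 -14.2  74. ]
82.07082307373308 66.21472120980604
82.05035039535178 -24.097202228476263
step dir [np.float64(67.45693899994222), np.float64(-110.27268561330996)]
lug expected px [325.05871921 254.51495553] seen [322.78125 253.71875] at that plane: [523.1 -14.4 146.3]
102 [321.26465759 170.67794005]
28 [320.94041513 205.33797356]
0 [320.82561168 217.60993712]
tip seen (321.5, 217.5) lug (321.5, 208.0) mid collar (321.5, 182.0)
mouth side [522.5 -13.1  72. ]
```

Call:
{"fn": "apply_moves", "kwargs": {"series": "1 -0.05 0 1.5 0; 1 -0.05 0 3.5 0; 1 -0.05 0 5 0; 1 -0.05 0 5.8 0; 1 -0.05 0 6.3 0; 1 -0.05 0 6.6 0; 1 -0.05 0 6.6 0"}}

```text
time: 5.15
ee_pos: [524.1, -14.0, 139.5]
orientation: [0.0, -0.148, 0.989, -0.0]
force: [-0.2, 0.2, -2.1]
grip_width: 23.5
```

```bash
python3 look.py 5 wrist side
python3 - <<'E'
from h import *
t=cv2.imread("pics/wrist5.png")[:,:,::-1]
s=cv2.imread("pics/side5.png")[:,:,::-1]
a=cv2.resize(t[140:320,220:430,::-1],(490,420));b=cv2.resize(s[160:290,270:365,::-1],(307,420),interpolation=cv2.INTER_CUBIC)
cv2.imwrite("pics/m5.png",np.hstack([a,b]))
E
```

```text
t 5.15 p [524.1 -14.  139.5] yawy 107.06 zax [ 0. -0. -1.] j [ -1.5  17.   -9.1  63.9   0.  -18.6] F [-0.2  0.2 -2.1] M [ 0.06  0.03 -0.03] w 23.5
```

View pics/m5.png

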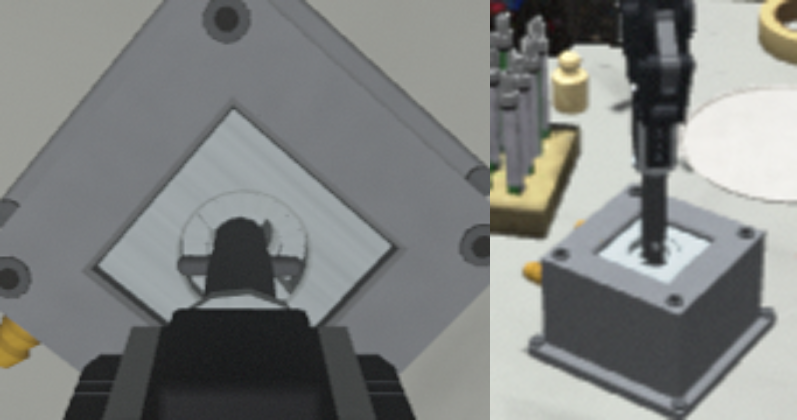

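Run:
```python
from h import *
t=cv2.imread("pics/wrist5.png")[:,:,::-1]
crop(t,285,205,365,275,9,"pics/c10.png")
```

```text
(no output)
```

View pics/c10.png

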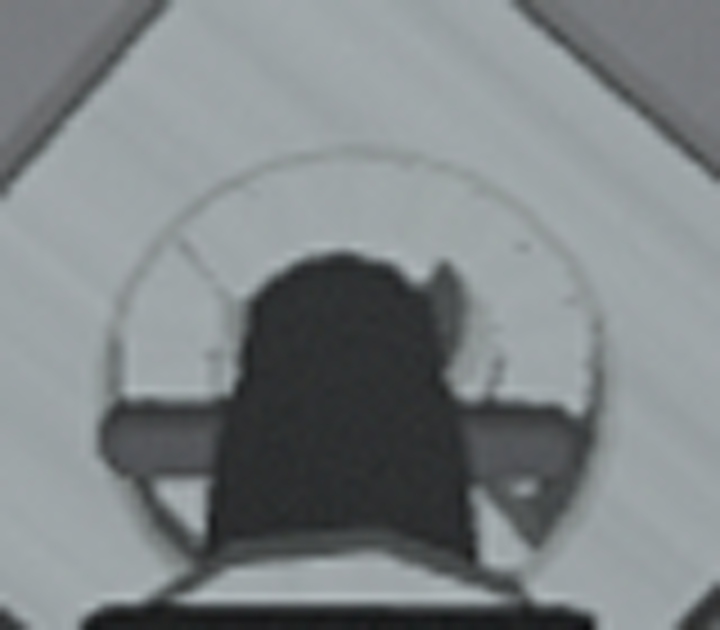

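Run:
```python
from h import *
d=dict(np.load("pics/wrist5.npz"));c=cam(d,d)
pt=lambda u,v:np.array((285+(u+.5)/9-.5,205+(v+.5)/9-.5))
best=None
from scipy.optimize import least_squares
P=[(108,350),(605,360),(356,148),(180,232),(530,228),(590,300),(135,275)]
f=lambda q:[np.hypot(*(unproj(c,pt(*p),72)[:2]-q[:2]))-16 for p in P]
r=least_squares(f,[523,-14]);print(r.x,r.fun.round(2))
l=unproj(c,pt(346,439),d["ee_pos"][2]-59.2);print(l)
e=r.x-l[:2];a=np.radians(107.06);print("err tool x,y",e@[-np.sin(a),np.cos(a)],e@[np.cos(a),np.sin(a)])
```

```text
[523.16053262 -14.79966792] [ 0.27  0.2   0.26 -0.42 -0.37  0.25  0.24]
[523.76726884 -15.32271489  80.27905894]
err tool x,y 0.42659079461544047 0.678031901437019
```

Call:
{"fn": "apply_moves", "kwargs": {"series": "1 0.04 0.07 0 0; 1 0.04 0.07 0.4 0; 1 0.04 0.07 0.8 0; 1 0.04 0.07 1.2 0; 1 0.04 0.07 1.2 0"}}

```text
time: 5.75
ee_pos: [523.0, -13.5, 126.6]
orientation: [-0.001, -0.148, 0.989, 0.0]
force: [0.3, 0.2, -1.6]
grip_width: 23.0
```

```bash
python3 look.py 6
```

```text
t 5.75 p [523.  -13.5 126.6] yawy 107.05 zax [-0.001  0.    -1.   ] j [ -1.5  17.4 -10.5  62.1   0.  -18.5] F [ 0.3  0.2 -1.6] M [-0.04 -0.06 -0.01] w 23.0
```

Call:
{"fn": "apply_moves", "kwargs": {"series": "1 0 0 0.1 0; 1 0 0 0.2 0; 1 0 0 0.3 0; 1 0 0 0.3 0"}}

```text
time: 6.15
ee_pos: [523.5, -13.6, 124.5]
orientation: [0.0, -0.148, 0.989, -0.0]
force: [0.1, 0.2, 0.3]
grip_width: 23.0
```

Call:
{"fn": "apply_moves", "kwargs": {"series": "1 0 0 0.1 0; 1 0 0 0.15 0; 1 0 0 0.15 0"}}

```text
time: 6.45
ee_pos: [523.9, -13.5, 124.0]
orientation: [0.001, -0.148, 0.989, -0.0]
force: [-4.8, 0.4, 17.8]
grip_width: 23.2
```

Call:
{"fn": "apply_moves", "kwargs": {"series": "1 0 0 -0.03 0; 1 0 0 0.01 8; 1 0 0 0.06 16; 1 0 0 0.11 24; 1 0 0 0.16 32; 1 0 0 0.21 40; 1 0 0 0.26 48; 1 0 0 0.3 54; 1 0 0 0.3 54"}}

```text
time: 7.35
ee_pos: [524.1, -13.5, 120.7]
orientation: [0.001, 0.319, 0.948, 0.0]
force: [-2.7, 1.0, 10.0]
grip_width: 22.9
```

```bash
python3 look.py 7
```

```text
t 7.35 p [524.1 -13.5 120.7] yawy 52.82 zax [ 0.002  0.    -1.   ] j [ -1.5  17.6 -11.1  61.2   0.   35.7] F [-2.7  1.  10. ] M [ 0.14  0.36 -0.18] w 22.9
```

Call:
{"fn": "apply_moves", "kwargs": {"series": "1 0 0 0.04 8; 1 0 0 0.09 16; 1 0 0 0.14 24; 1 0 0 0.19 32; 1 0 0 0.24 40; 1 0 0 0.29 48; 1 0 0 0.34 56; 1 0 0 0.39 64; 1 0 0 0.43 70; 1 0 0 0.43 70"}}

```text
time: 8.35
ee_pos: [523.3, -13.5, 116.3]
orientation: [0.0, 0.805, 0.594, 0.0]
force: [-6.3, -0.6, 14.4]
grip_width: 22.8
```

```bash
python3 look.py 8
```

```text
t 8.35 p [523.3 -13.5 116.3] yawy -17.18 zax [ 0. -0. -1.] j [ -1.5  17.7 -11.6  60.6  -0.  105.7] F [-6.3 -0.6 14.4] M [-0.23  1.59 -0.15] w 22.8
```

Call:
{"fn": "apply_moves", "kwargs": {"series": "1 0 0 0.04 8; 1 0 0 0.09 16; 1 0 0 0.14 24; 1 0 0 0.19 31; 1 0 0 0.22 36; 1 0 0 0.22 36"}}

```text
time: 8.95
ee_pos: [523.3, -13.3, 114.1]
orientation: [-0.0, 0.949, 0.316, 0.0]
force: [-7.2, 1.6, 15.8]
grip_width: 23.6
```

```bash
python3 look.py 9
```

```text
t 8.95 p [523.3 -13.3 114.1] yawy -53.13 zax [ 0.  0. -1.] j [ -1.5  17.8 -11.8  60.3   0.  141.7] F [-7.2  1.6 15.8] M [ 0.46  1.75 -0.08] w 23.6
```

Call:
{"fn": "apply_moves", "kwargs": {"series": "1 0 0 0 4; 1 0 0 0.01 8; 1 0 0 0.01 10; 1 0 0 0.01 10"}}

```text
time: 9.35
ee_pos: [523.3, -13.2, 114.1]
orientation: [-0.0, 0.972, 0.233, 0.0]
force: [-7.8, 2.6, 16.6]
grip_width: 23.1
```

```bash
python3 look.py 10 wrist side
python3 - <<'E'
from h import *
t=cv2.imread("pics/wrist10.png")[:,:,::-1]
s=cv2.imread("pics/side10.png")[:,:,::-1]
a=cv2.resize(t[140:320,220:430,::-1],(490,420));b=cv2.resize(s[160:290,270:365,::-1],(307,420),interpolation=cv2.INTER_CUBIC)
cv2.imwrite("pics/m10.png",np.hstack([a,b]))
E
```

```text
t 9.35 p [523.3 -13.2 114.1] yawy -63.01 zax [ 0.001  0.001 -1.   ] j [ -1.5  17.8 -11.8  60.3   0.  151.5] F [-7.8  2.6 16.6] M [0.75 1.91 0.02] w 23.1
```

View pics/m10.png

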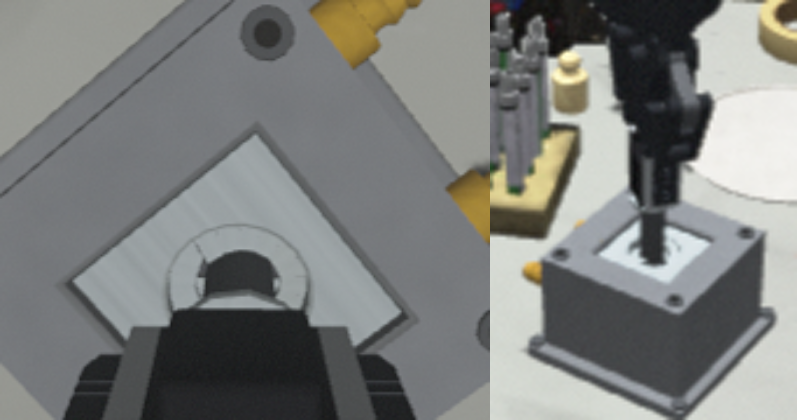

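Call:
{"fn": "apply_moves", "kwargs": {"series": "1 -0.04 -0.02 -0.1 0; 1 -0.04 -0.02 -0.2 0; 1 -0.04 -0.02 -0.4 0; 1 -0.04 -0.02 -0.6 0; 1 -0.04 -0.02 -0.8 0; 1 -0.04 -0.02 -1 0; 1 -0.04 -0.02 -1 0"}}

```text
time: 10.15
ee_pos: [522.9, -13.5, 123.5]
orientation: [-0.0, 0.972, 0.234, -0.0]
force: [-1.4, -0.0, -5.1]
grip_width: 23.1
```

```bash
python3 look.py 11 wrist
python3 - <<'E'
from h import *
t=cv2.imread("pics/wrist11.png")[:,:,::-1]
crop(t,220,140,430,320,3,"pics/c11.png")
E
```

```text
t 10.15 p [522.9 -13.5 123.5] yawy -62.95 zax [-0.  0. -1.] j [ -1.5  17.4 -10.9  61.6   0.  151.5] F [-1.4 -0.  -5.1] M [-0.01  0.75 -0.04] w 23.1
```

View pics/c11.png

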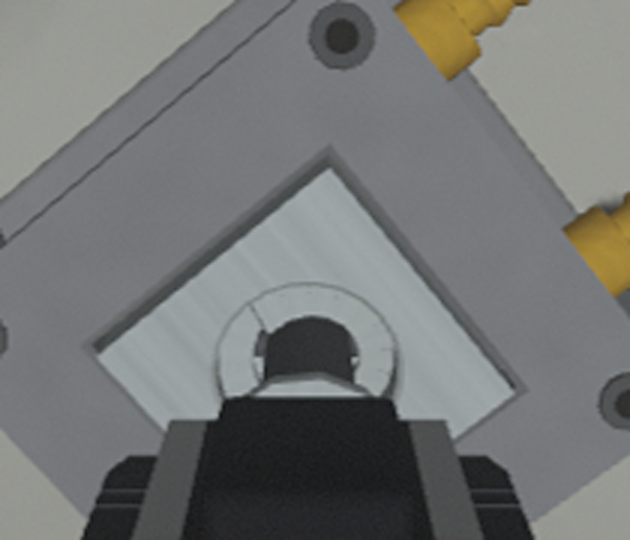

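```bash
python3 - <<'E'
from h import *
s=dict(np.load("pics/wrist11.npz"));c=cam(s,s)
r=R.from_euler("z",-24,degrees=True).as_matrix()
im=s["color"][:,:,::-1].copy()
for z,col in((72,(0,0,255)),(79.5,(0,255,0))):
    P=[proj(c,np.array([523.3,-14.2,z])+r@[26*a,26*b,0]) for a,b in((1,1),(1,-1),(-1,-1),(-1,1))]
    cv2.polylines(im,[np.round(np.array(P)*16).astype(int)],True,col,1,shift=4)
cv2.imwrite("pics/o11.png",cv2.resize(im[140:320,220:430],None,fx=3.5,fy=3.3))
E
python3 look.py 12 side top
python3 - <<'E'
from h import *
s=cv2.imread("pics/side12.png")[:,:,::-1];crop(s,270,190,365,290,6,"pics/c12.png")
E
```

```text
t 10.2 p [522.9 -13.5 123.5] yawy -62.94 zax [ 0.  0. -1.] j [ -1.5  17.4 -10.9  61.6   0.  151.5] F [-2.3  0.9 -4.3] M [0.02 0.83 0.02] w 23.5
```

View pics/o11.png

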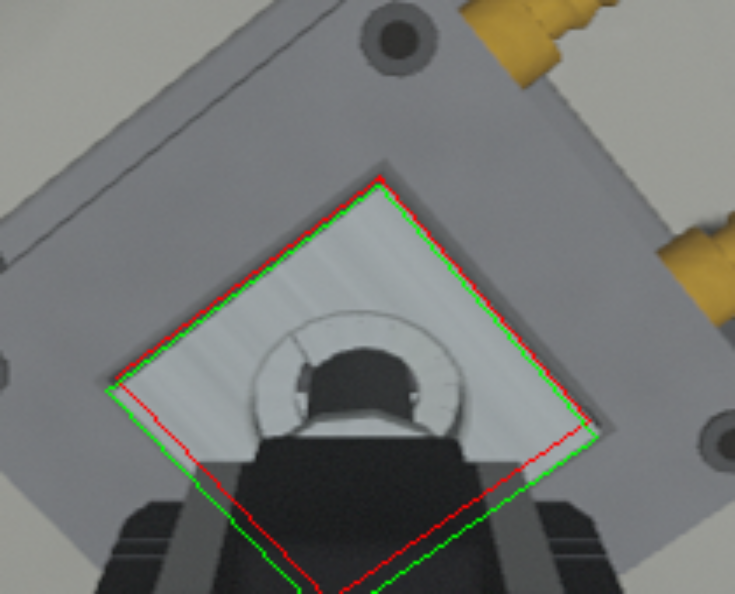

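View pics/c12.png

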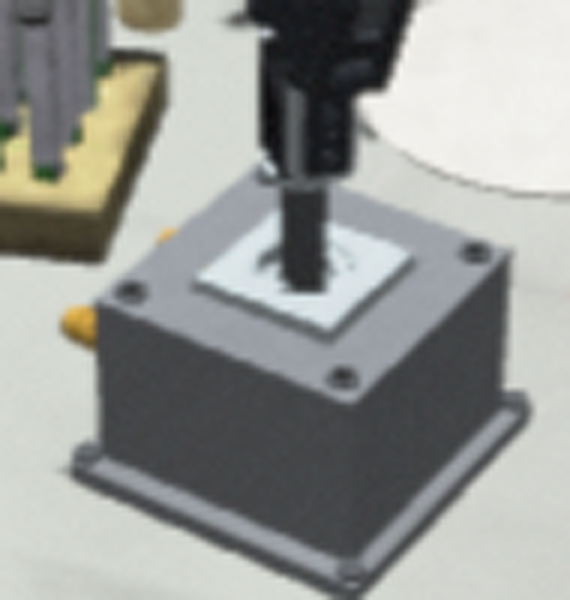

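Call:
{"fn": "apply_moves", "kwargs": {"series": "1 0 0 -0.6 0; 1 0 0 -1.3 0; 1 0 0 -2 0; 1 0 0 -2.8 0; 1 0 0 -3.6 0; 1 0 0 -4.6 0; 1 0 0 -5.7 0; 1 0 0 -7 0; 1 0 0 -8.2 0; 1 0 0 -8.2 0"}}

```text
time: 11.3
ee_pos: [523.9, -13.6, 207.2]
orientation: [0.0, 0.972, 0.234, 0.001]
force: [0.2, -0.1, -4.6]
grip_width: 22.8
```

```bash
python3 look.py 13 side wrist
python3 - <<'E'
from h import *
t=cv2.imread("pics/wrist13.png")
s=cv2.imread("pics/side13.png")
a=cv2.resize(t,(440,330));b=cv2.resize(s[130:290,260:400],(350,400),interpolation=cv2.INTER_CUBIC)
cv2.imwrite("pics/m13.png",np.hstack([cv2.copyMakeBorder(a,0,70,0,0,0),b]))
E
```

```text
t 11.3 p [523.9 -13.6 207.2] yawy -62.94 zax [ 0.003 -0.    -1.   ] j [ -1.5  15.2  -1.6  73.    0.  151.5] F [ 0.2 -0.1 -4.6] M [-0.01  0.03  0.  ] w 22.8
```

View pics/m13.png

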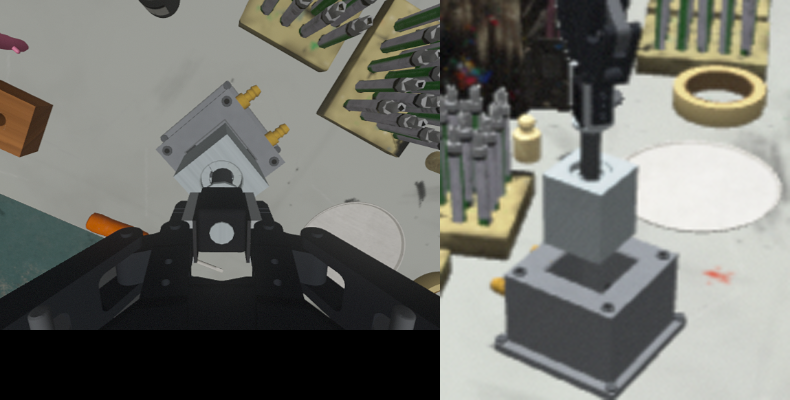

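The plug hangs from the puller, clear of the pocket. Next I'll refine the pan centre.

Run:
```python
from h import *
from scipy.optimize import least_squares
for n,x0,y0,x1,y1 in(("top12",400,222,480,302),("side1",322,180,405,228)):
    d=dict(np.load(f"pics/{n}.npz"));c=cam(d);im=d["color"].astype(int)
    hsv=cv2.cvtColor(d["color"],cv2.COLOR_RGB2HSV)
    m=((im[:,:,0]>212)&(im[:,:,0]-im[:,:,1]>=2)).astype(np.uint8)
    k=np.zeros_like(m);k[y0:y1,x0:x1]=m[y0:y1,x0:x1];k=cv2.morphologyEx(k,cv2.MORPH_CLOSE,np.ones((3,3)));k=cv2.morphologyEx(k,cv2.MORPH_OPEN,np.ones((3,3)))
    cn=max(cv2.findContours(k,0,1)[0],key=cv2.contourArea)[:,0]
    P=np.array([unproj(c,p,3)[:2] for p in cn.astype(float)])
    r=least_squares(lambda q:np.hypot(*(P-q[:2]).T)-q[2],[458,-267,84],loss="soft_l1")
    print(n,len(cn),r.x.round(1),np.abs(r.fun).mean().round(2),im[262,440] if n[0]=="t" else im[205,363], im[215,400])
```

```text
top12 267 [ 472.7 -267.6   94.7] 6.72 [235 231 229] [212 210 207]
side1 85 [ 465.8 -253.    64.7] 8.85 [28 30 34] [216 219 212]
```

Run:
```python
from h import *
th=np.linspace(0,2*np.pi,120)
out=[]
for n,b,k in(("top0",(400,222,482,304),4.8),("side0",(322,175,405,235),4.8),("wrist13",(430,280,600,420),2.4)):
    if n.endswith("0"):
        f=grab_frame(n[:-1]);c=cam(f)
    else:
        d=dict(np.load(f"pics/{n}.npz"));c=cam(d,d)
    im=cv2.imread(f"pics/{n}.png")
    cx0,cy0,cx1,cy1=b;im=cv2.resize(im[cy0:cy1,cx0:cx1],None,fx=k,fy=k,interpolation=cv2.INTER_CUBIC)
    p=np.array([proj(c,[458+84.5*np.cos(a),-266.5+84.5*np.sin(a),2]) for a in th]);p=(p-[cx0,cy0]+.5)*k-.5
    cv2.polylines(im,[np.round(p*16).astype(int)],True,(0,0,255),1,shift=4)
    cv2.imwrite(f"pics/p_{n}.png",im);out.append(im)
h0=max(out[0].shape[0],out[1].shape[0])
cv2.imwrite("pics/pp.png",np.hstack([cv2.copyMakeBorder(o,0,h0-o.shape[0],0,0,0) for o in out[:2]]))
```

```text
(no output)
```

View pics/pp.png

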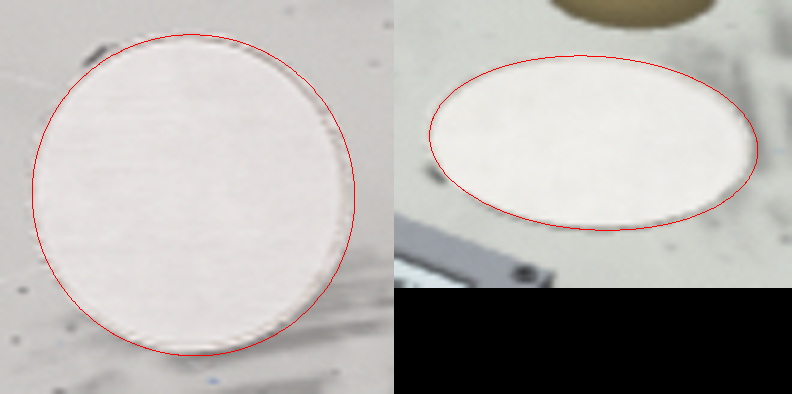

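View pics/p_wrist13.png

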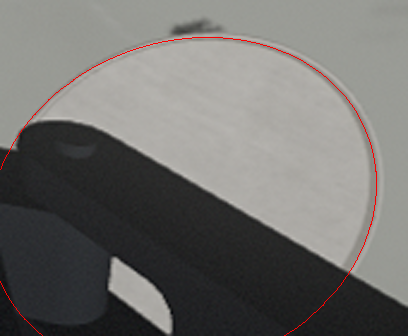

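Call:
{"fn": "apply_moves", "kwargs": {"series": "1 -1 1.1 0 0; 1 -3 3.4 0 0; 1 -5.5 6.2 0 0; 1 -8.3 9.3 0 0; 1 -11 12.4 0 0; 1 -13.5 15.2 0 0; 1 -15.6 17.5 0 0; 1 -16.9 19 0 0; 1 -17.4 19.5 0 0; 1 -17.4 19.5 0 0"}}

```text
time: 12.5
ee_pos: [456.0, -267.0, 204.8]
orientation: [-0.0, 0.972, 0.233, -0.0]
force: [0.1, 0.1, -4.3]
grip_width: 23.1
```

Call:
{"fn": "apply_moves", "kwargs": {"series": "1 0 0 1 0; 1 0 0 2.5 0; 1 0 0 4 0; 1 0 0 5.5 0; 1 0 0 6.5 0; 1 0 0 7.3 0; 1 0 0 7.8 0; 1 0 0 7.8 0"}}

```text
time: 13.3
ee_pos: [456.5, -266.1, 126.8]
orientation: [-0.0, 0.972, 0.234, -0.0]
force: [-0.6, -0.1, -5.0]
grip_width: 23.0
```

```bash
python3 look.py 14 side wrist top
python3 - <<'E'
from h import *
t=cv2.imread("pics/wrist14.png")
s=cv2.imread("pics/side14.png");p=cv2.imread("pics/top14.png")
a=cv2.resize(t,(400,300));b=cv2.resize(s[100:250,290:440],(300,300),interpolation=cv2.INTER_CUBIC)
cv2.imwrite("pics/m14.png",np.hstack([a,b]));cv2.imwrite("pics/s14.png",cv2.resize(s[100:240,300:430],None,fx=4.2,fy=4.2,interpolation=cv2.INTER_CUBIC))
E
```

```text
t 13.3 p [ 456.5 -266.1  126.8] yawy -62.93 zax [-0.001  0.    -1.   ] j [-30.2  18.   -9.7  62.4   0.  122.7] F [-0.6 -0.1 -5. ] M [-0.04 -0.01 -0.02] w 23.0
```

View pics/m14.png

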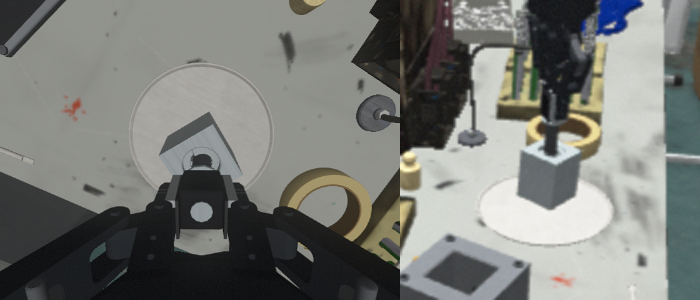

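View pics/s14.png

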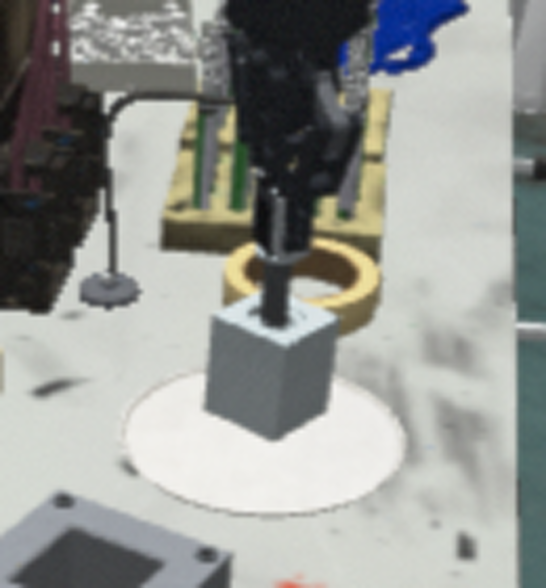

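Call:
{"fn": "apply_moves", "kwargs": {"series": "1 0.1 0.05 0.4 0; 1 0.1 0.05 0.8 0; 1 0.1 0.05 1.2 0; 1 0.1 0.05 1.5 0; 1 0.1 0.05 1.6 0; 1 0.1 0.05 1.6 0"}}

```text
time: 14.05
ee_pos: [457.7, -266.3, 111.0]
orientation: [-0.0, 0.972, 0.234, -0.0]
force: [-0.2, -0.3, -4.1]
grip_width: 23.3
```

Call:
{"fn": "apply_moves", "kwargs": {"series": "1 0 0 0.05 0; 1 0 0 0.1 0; 1 0 0 0.1 0"}}

```text
time: 14.35
ee_pos: [457.8, -266.4, 110.2]
orientation: [0.0, 0.972, 0.234, 0.0]
force: [-0.8, -0.0, -4.1]
grip_width: 23.1
```

Call:
{"fn": "apply_moves", "kwargs": {"series": "1 0 0 0.05 0; 1 0 0 0.1 0; 1 0 0 0.15 0; 1 0 0 0.15 0"}}

```text
time: 14.75
ee_pos: [457.9, -266.3, 108.7]
orientation: [0.0, 0.972, 0.234, 0.0]
force: [0.2, 0.7, -2.5]
grip_width: 23.1
```

Call:
{"fn": "apply_moves", "kwargs": {"series": "1 0 0 0.05 0; 1 0 0 0.1 0; 1 0 0 0.1 0"}}

```text
time: 15.05
ee_pos: [457.8, -266.4, 107.7]
orientation: [0.0, 0.972, 0.234, -0.0]
force: [-0.2, 0.2, -1.3]
grip_width: 22.9
```

Call:
{"fn": "apply_moves", "kwargs": {"series": "1 0 0 0.05 0; 1 0 0 0.1 0; 1 0 0 0.15 0; 1 0 0 0.15 0"}}

```text
time: 15.45
ee_pos: [457.8, -266.3, 106.2]
orientation: [0.0, 0.972, 0.234, 0.0]
force: [-0.1, 0.4, -1.8]
grip_width: 23.0
```

```bash
python3 look.py 15 side wrist
python3 - <<'E'
from h import *
s=cv2.imread("pics/side15.png")
cv2.imwrite("pics/s15.png",cv2.resize(s[100:240,300:430],None,fx=4.2,fy=4.2,interpolation=cv2.INTER_CUBIC))
E
```

```text
t 15.45 p [ 457.8 -266.3  106.2] yawy -62.94 zax [ 0. -0. -1.] j [-30.2  18.9 -11.6  59.6  -0.  122.8] F [-0.1  0.4 -1.8] M [0.04 0.02 0.01] w 23.0
```

View pics/s15.png

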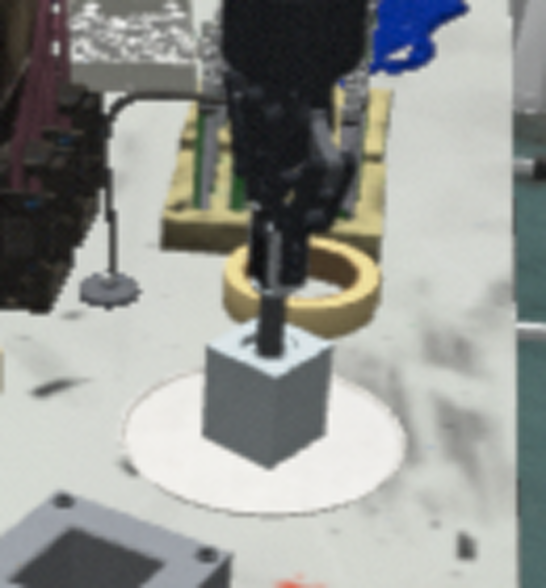

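View pics/wrist15.png

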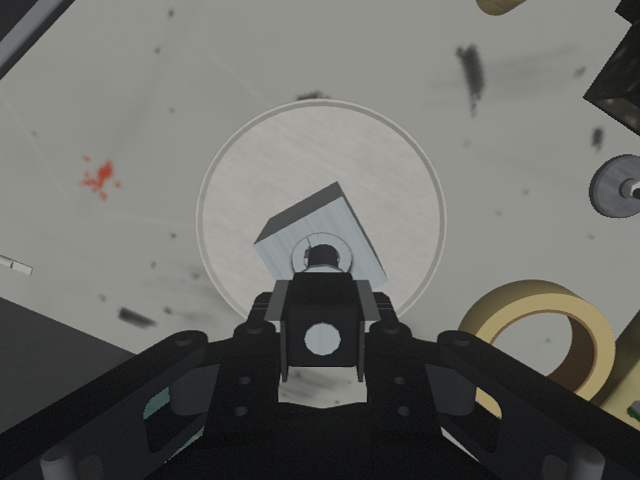

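Call:
{"fn": "apply_moves", "kwargs": {"series": "1 0 0 0.04 0; 1 0 0 0.06 0; 1 0 0 0.06 0"}}

```text
time: 15.85
ee_pos: [457.9, -266.4, 106.0]
orientation: [0.0, 0.972, 0.234, 0.0]
force: [-2.2, 1.3, 5.0]
grip_width: 22.8
```

Call:
{"fn": "apply_moves", "kwargs": {"series": "0.5 0 0 0 0; -0.2 0 0 0 0; -0.4 0 0 0 0; -0.4 0 0 0 0; -0.4 0 0 0 0; -0.4 0 0 -1 0; -0.4 0 0 -3 0; -0.4 0 0 -6 0; -0.4 0 0 -10 0; -0.4 0 0 -14 0"}}

```text
time: 16.85
ee_pos: [457.4, -266.1, 247.8]
orientation: [0.0, 0.972, 0.234, 0.0]
force: [1.1, -0.2, 0.1]
grip_width: 60.1
```

```bash
python3 look.py 16 side wrist top
python3 - <<'E'
from h import *
s=cv2.imread("pics/side16.png")
cv2.imwrite("pics/s16.png",cv2.resize(s[100:240,300:430],None,fx=4.2,fy=4.2,interpolation=cv2.INTER_CUBIC))
E
```

```text
t 16.85 p [ 457.4 -266.1  247.8] yawy -62.94 zax [ 0. -0. -1.] j [-30.2  15.6   4.8  79.2  -0.  122.8] F [ 1.1 -0.2  0.1] M [-0.01 -0.08  0.  ] w 60.1
```

View pics/s16.png

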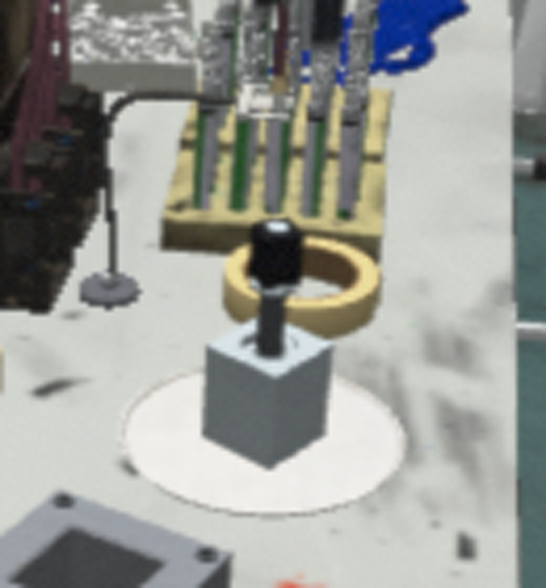

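View pics/wrist16.png

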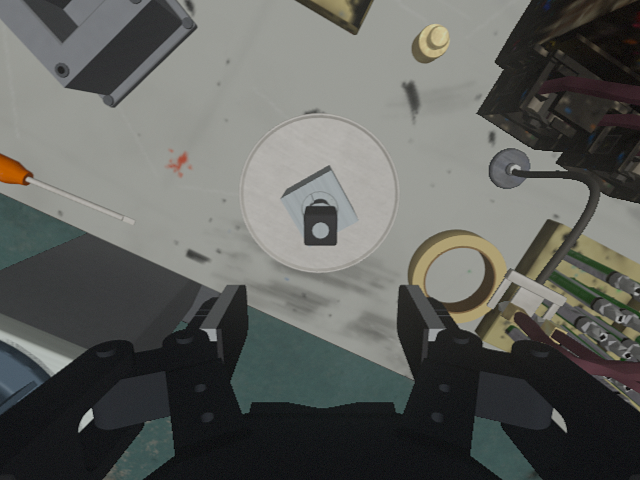

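View pics/top16.png

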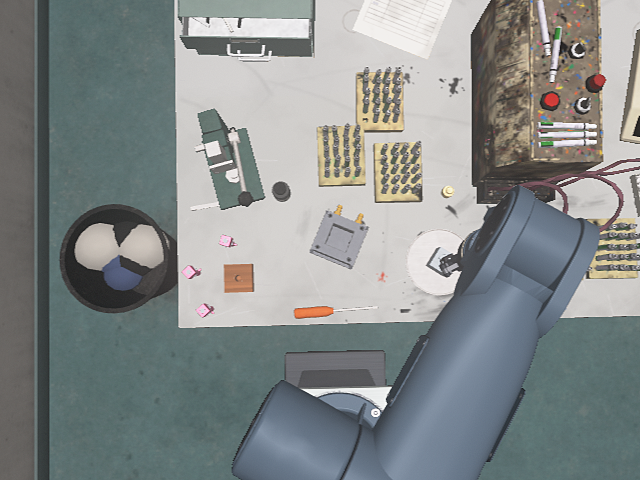

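Call:
{"fn": "apply_moves", "kwargs": {"series": "-0.4 0 0 0 0; -0.4 0 0 0 0; -0.4 0 0 0 0; -0.4 0 0 0 0; -0.4 0 0 0 0"}}

```text
time: 17.5
ee_pos: [457.6, -266.2, 245.2]
orientation: [-0.0, 0.972, 0.234, -0.0]
force: [0.5, 0.8, 0.1]
grip_width: 59.9
```

Run:
```python
from h import *
d=dict(np.load("pics/wrist16.npz"));c=cam(d,d)
print("mouth",unproj(c,(320,205),64).round(1),"headtop expected z",2+17.2+118,unproj(c,(320.5,230),137).round(1))
from look import state
state();arm.sign_off()
```

```text
mouth [ 462.4 -263.4   64. ] headtop expected z 137.2 [ 459.3 -265.8  137. ]
t 17.5 p [ 457.6 -266.2  245.2] yawy -62.94 zax [-0.001  0.    -1.   ] j [-30.2  15.7   4.5  78.9  -0.  122.8] F [0.5 0.8 0.1] M [-0.03 -0.02  0.01] w 59.9
the job is handed in; nothing more can be done
```

The job is done and handed in at 17.5 s. I lifted the black-headed puller from the wooden stand and screwed it clockwise into the plug. I stopped it about 10° past the expected bottom, and it had not jammed. I then pulled the plug straight up out of the block, without ever gripping the plug, set it on the round pan and let go.

- **Final pictures:** The plug stands upright on the pan with the puller still screwed in. The ink bottle is standing where it was, and the gripper is well clear with no load on it.
- **Centring:** The last two camera readings disagree by about 4 mm. The head top reads (459, -266) against the pan centre at about (458, -266.5). My rougher reading of the plug's mouth is (462, -263), about 5 mm off centre.
- **Forces:** The highest force I read was about 18 N, pressing lightly on the thread; I only read it at the end of each move. It was 5 N when the plug was set down.

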